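# Hang the tool caddy on its keyhole screw

### The job

Hang the small open tool caddy on the screw of the upright steel stand: pass the round end of the keyhole in its back plate over the screw head, press it back against the sprung washer and slide it down until the screw is fully home at the top of the narrow slot, then let go so that it hangs level. The screw's height is not known exactly, so feel for it with a light hand: never force the caddy against the stand, and leave the label roll and the check weight where they are.

Things in the scene. Friction and masses are not known exactly. Their poses are not given: they have to be found in the camera images.
- caddy: loose aluminium tool caddy, about 0.3 kg, standing upright on the table. Origin: centre of its underside; z up, +x towards its back plate, y along the plate. Tray 76 x 110 mm, walls 14 mm high; back plate 4 mm thick (x = 36 to 40 mm), 80 mm wide, 130 mm high. Two rubber bumpers stand 8 mm out of the plate's back face at z = 15 mm, y = -28 and 28 mm.
- caddy_grip (a point): point in the caddy's black upright grip fin, straight above the caddy's origin at z = 122 mm. The fin is 10 mm thick (y -5 to 5 mm), 24 mm long (x -12 to 12 mm) and rises to z = 140 mm; grip it across its thickness from above.
- caddy_keyhole (a point): centre of the keyhole's round entry, in the middle of the plate's thickness: x = 38, y = 0, z = 78 mm in the caddy's frame. The entry is 22 mm wide and narrows upward into an 11 mm wide slot; axes as the caddy's.
- caddy_home (a point): where the screw's axis lies when it is fully home at the closed top end of the slot (collider caddy_c0): 25 mm above point caddy_keyhole (z = 103 mm in the caddy's frame); axes as the caddy's.
- stand: fixed upright grey steel stand, panel 140 mm wide and 215 mm high. Origin: on the table at the foot of the middle of the panel's front face; z up, +x into the panel (away from the side where the caddy hangs), y along it. The caddy must never load the stand or its screw with more than 35 N.
- stand_slot (a point): middle of the screw's height-adjusting slot, on the panel's front face 172 mm above the table; axes as the stand's. The screw stands out towards -x at y = 0, clamped up to 22 mm above or below this point: its height is not measured. Shank 8 mm diameter; head 18 mm diameter, its underside at x = -14 mm, its chamfered front at x = -19 mm. Behind the head is a sprung washer (see stand_top).
- stand_top (a point): middle of the panel's top front edge, 215 mm above the table; axes as the stand's. The sprung washer on the shank below it: 32 mm diameter, front at x = -13 mm when free; it yields towards the panel with 2 N and 1 N more per mm, up to 6 mm. Press until the plate's back face is 8 to 9 mm from the panel (bumpers just touching), then push down: 5 to 15 N, the weight alone is not enough.
- label_roll: loose bystander: white roll of labels, 68 mm diameter, 32 mm high, standing on the table; origin at the centre of its underside
- weight_0: loose bystander: small cream check weight with a knob, 22 mm diameter, 26 mm high; origin at the centre of its underside
Not all that is in view belongs to the job. Leave any red look-alike of the caddy alone.

How it is judged:
By the outcome, as a careful person would: the job done as asked, in the order asked, and still so for the second after the job is handed in, with the robot touching nothing.
It also fails if it takes over 72 s, if anything falls off the work surface, if the arm or the gripper's body presses on something with over 40 N, if the wrist force passes 120 N, or if a joint passes its speed limit or range.

### The arm

A 6-joint arm with a two-finger parallel gripper is mounted at the origin on a cart in front of the work surface, level with it; the furniture and walls round the work are solid. World frame = base frame: x ahead of the robot, y to its left, z up, the work surface at z = 0. Lengths are in m, angles in rad, forces in N, time in s.
With the tool pointing down it reaches from about 0.3 to 1 m from the base axis. Payload 5.1 kg.
Tool frame: the origin (TCP) lies at the very end of the fingers, on their centre line; the grasp point (between the pads) lies 19 mm behind it; z points along the fingers, y is the line along which they close (so a half turn about z gives the same grasp; the last joint's range is limited). The gripper opens to 95 mm and grips with 3 to 60 N. Pads are 20 mm wide; open, the fingers measure 119 mm over their backs; the gripper's body (75 mm by 180 mm) begins 59 mm behind the grasp point.
Start: joints at [-1.224, 0.124, 1.65, -0, 1.367, -0.083], TCP at [0.271, -0.591, 0.215] pointing down, gripper open.
Joint ranges: [-2.61, 2.61], [-1.02, 2.33], [0.03, 2.71], [-1.35, 4.49], [0.32, 2.68], [-2.91, 2.91]. Speed limits (rad/s): [2.57, 2.57, 3.14, 3.14, 3.14, 3.14].

### API

Orientations are given as a 3x3 rotation matrix whose columns are the frame's x, y, z axes.
In Python, from cell import robot gives the robot as it stands.
- The arm moves only by the tool move_arm, never from a script. Its argument "series" is a list of rows, each a list of 3 entries, a list of its own where there are three numbers: the finger opening in cm, from 0 to 9.51, then the shift along the tool's x, y, z in cm, then the turn about the tool's z in rad. A call has 1 to 20 rows; each row is the pose to reach, as a shift and turn from the pose commanded when the call began, along the tool's axes at that moment; what a row does not reach only later rows make up. A row lasts 1/10 s, in which the tool goes at most 50 mm and 8.59 degrees, less where a joint would pass 70% of its speed; a pose out of reach is approached as far as the arm can. A call with a gripper value outside its range is refused whole. The fingers move at their own pace and stop on an object; "newtons" is the grip in N (left out, the last holds). Time passes only in rows, so rows that repeat a pose let the fingers close. It gives the time, the measured TCP pose, the force, the opening and the grip force at its end, in the units of the state.
- robot.get_obs(): the state, without advancing time (a new reading comes with each control period).
- robot.snapshot(name): name is "scene" or "top"; returns a dict with "image" (384x512x3 uint8, blue, green, red), "z_map" (384x512 float32, m along the optical axis (not along the pixel's ray), 0 where there is no reading), "camera_matrix" (3x3 intrinsics, pixels), "world_from_camera" (4x4, takes a point from camera to world coordinates). Camera axes: x right, y down, z forward; pixel columns grow to the right and rows downward; lengths in m; the calibration is good to about 2 mm. A picture is of the moment at which its call begins.
- robot.job_done(): hands the job in; it is judged then, once.
The state is a dict: "t": time; "q": joint angles; "qd": joint speeds; "effort": joint torques, N m; "ee_pos": TCP position; "orientation": TCP orientation; "wrist_force": force on the tool from outside, world axes, zero at the start; "wrist_torque": the same for the moment, N m; "gripper_width": finger opening in m; "finger_force": force on a finger pad.
Only numpy, scipy, OpenCV 4.12 (cv2) and the standard library are available. Lean on these libraries where they do the work, as an engineer would, in place of code of your own. Each camera call takes 0.05 s, during which the arm holds its last target. There are 200 camera calls.

## Working session

There is one attempt and no reset: what is moved stays moved. The work goes in short steps, Python scripts to look and compute and a tool call to move; the robot and the scene stay as the last step left them, time stands still between calls to the robot, and variables do not carry over. Pictures are saved under pics/ and viewed, at most 10 in all, crops included, and the job is handed in when it is done.

Besides the shell and the picture viewer there is one more tool, called after "Call:" by a JSON object that holds its "name" and its "arguments". move_arm: Moves the arm, as the interface text tells. Its arguments: {"type":"object","properties":{"series":{"type":"array","items":{"type":"array"}},"newtons":{"type":"number"}},"required":["series"]}

```bash
mkdir -p pics; ls
python3 - <<'E'
from cell import robot
import cv2,numpy as np
for n in("scene","top"):
    s=robot.snapshot(n); cv2.imwrite(f"pics/{n}0.png",s["image"]); np.savez(f"{n}0.npz",**s)
    print(n,s["camera_matrix"].round(1).tolist(),s["world_from_camera"].round(3).tolist())
o=robot.get_obs(); print(o)
E
```

```text
pics
scene [[412.6, 0.0, 256.7], [0.0, 412.6, 195.1], [0.0, 0.0, 1.0]] [[-0.89, -0.256, 0.377, 0.148], [-0.456, 0.515, -0.726, 0.661], [-0.008, -0.818, -0.575, 0.677], [0.0, 0.0, 0.0, 1.0]]
top [[426.2, 0.0, 261.4], [0.0, 426.2, 191.0], [0.0, 0.0, 1.0]] [[0.019, -0.984, 0.175, 0.343], [-1.0, -0.019, 0.003, -0.028], [0.001, -0.175, -0.985, 1.154], [0.0, 0.0, 0.0, 1.0]]
{'t': 0.1, 'q': array([-1.22358139e+00,  1.24425884e-01,  1.65153750e+00, -3.26944915e-05,
        1.36749798e+00, -8.25912493e-02]), 'qd': array([-0.00061005, -0.00137384, -0.00162076,  0.0029055 ,  0.00164879,
        0.00214009]), 'effort': array([ 2.04761955e-04, -4.18876255e+01, -3.61097646e+01,  7.76001485e-02,
        4.61625878e-02, -7.36680886e-05]), 'ee_pos': array([ 0.27062278, -0.59034416,  0.213519  ]), 'orientation': array([[ 9.09043807e-01,  4.16700028e-01, -6.65994516e-04],
       [ 4.16700542e-01, -9.09042138e-01,  1.74629430e-03],
       [ 1.22263806e-04, -1.86497830e-03, -9.99998253e-01]]), 'wrist_force': array([ 0.34730957, -0.89179688,  0.26074135]), 'wrist_torque': array([-0.00999116, -0.02713997,  0.03906356]), 'finger_force': 0.0, 'gripper_width': 0.09485809955907136}
```

View pics/scene0.png

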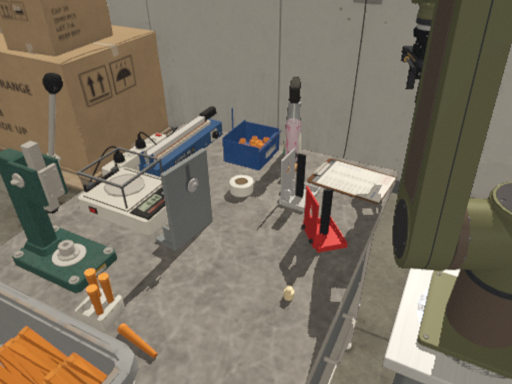

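View pics/top0.png

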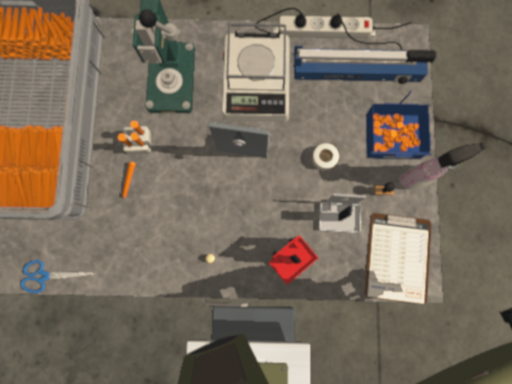

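The scene view shows the grey stand panel around (188,200) with its screw head at (193,185), the aluminium caddy with black fin at (300,175), and the red look-alike at (325,215). The top view shows the stand at (240,140), caddy fin at (345,212), roll at (326,155) and weight at (210,258).

```bash
cat > h.py <<'E'
import numpy as np,cv2
def cloud(s):
    K,T,z=s["camera_matrix"],s["world_from_camera"],s["z_map"]
    v,u=np.mgrid[:z.shape[0],:z.shape[1]]
    P=np.stack([(u-K[0,2])/K[0,0]*z,(v-K[1,2])/K[1,1]*z,z],-1)@T[:3,:3].T+T[:3,3]
    P[z==0]=np.nan
    return P
E
python3 - <<'E'
from h import *
np.set_printoptions(precision=4,suppress=True)
S=np.load("scene0.npz");T=np.load("top0.npz");PS=cloud(S);PT=cloud(T)
def rect(P,name):
    (c,wh,a)=cv2.minAreaRect(P[:,:2].astype(np.float32)*1000); print(name,len(P),"c",c,"wh",wh,"a",a,"z",P[:,2].min(),P[:,2].max())
def reg(P,u0,u1,v0,v1): return P[v0:v1,u0:u1].reshape(-1,3)
# stand
Q=reg(PT,195,280,110,170); Q=Q[Q[:,2]>.19]; rect(Q,"stand top T")
Q=reg(PS,160,215,150,250); Q=Q[(Q[:,2]>.03)&(Q[:,2]<.23)]
# panel plane by RANSAC-ish: median refinement
best=None;rng=np.random.default_rng(0)
for _ in range(300):
    a,b,c=Q[rng.choice(len(Q),3)];n=np.cross(b-a,c-a)
    if np.linalg.norm(n)<1e-6: continue
    n/=np.linalg.norm(n); m=abs((Q-a)@n)<.002
    if abs(n[2])<.1 and (best is None or m.sum()>best.sum()): best=m
I=Q[best];c=I.mean(0);n=np.linalg.svd(I-c)[2][2];n*=np.sign(n[0]);print("panel",len(I),c,n,"yaw",np.arctan2(n[1],n[0]))
e=np.array([-n[1],n[0],0]); e/=np.linalg.norm(e);print("lateral range",np.percentile(I@e,[0,1,99,100]),"z",I[:,2].min(),I[:,2].max(),"n.c",n@c)
d=(Q-c)@n; h=(d<-.012)&(d>-.03)
print("head pts",h.sum(),Q[h].mean(0),"d",np.percentile(d[h],[5,50,95]), "lat",np.percentile(Q[h]@e,[5,50,95]),"z",np.percentile(Q[h][:,2],[5,50,95]))
# caddy
Q=reg(PT,270,370,190,240);F=Q[Q[:,2]>.01]
for lo,hi in((.133,.16),(.12,.134),(.008,.03)):
    q=F[(F[:,2]>lo)&(F[:,2]<hi)]
    if len(q)>5: rect(q,f"caddy T {lo}")
Q=reg(PS,275,312,140,215)
im=S["image"][140:215,275:312].reshape(-1,3).astype(int)
dk=(im.max(1)<50)&(Q[:,2]>.03)
rect(Q[dk],"fin S"); print(Q[dk].mean(0))
q=Q[(im.min(1)>90)&(Q[:,2]>.03)&(Q[:,2]<.14)&(Q[:,1]>-.35)]
print("plateS",len(q),np.median(q,0),"PCA",np.linalg.svd(q-q.mean(0),full_matrices=False)[2])
# bottle etc in top
for nm,(a,b,c_,d_) in dict(roll=(310,342,140,172),weight=(200,220,250,266),bottle=(372,490,140,200),red=(268,320,235,285)).items():
    q=reg(PT,a,b,c_,d_);q=q[q[:,2]>.012];rect(q,nm)
E
python3 -c "
import cv2
a=cv2.imread('pics/scene0.png')[135:255,150:350];b=cv2.imread('pics/top0.png')[110:240,200:400]
a=cv2.resize(a,None,fx=3.9,fy=2.4,interpolation=2) if 0 else cv2.resize(a,(500,300),interpolation=2)
b=cv2.resize(b,(500,300*1),interpolation=2)
cv2.imwrite('pics/crop1.png',cv2.vconcat([a,b]))"
```

```text
stand top T 496 c (656.2033081054688, 29.960643768310547) wh (138.47108459472656, 13.427151679992676) a 83.07188415527344 z 0.19031021741328846 0.220182381648665
panel 2578 [0.6507 0.0373 0.1266] [ 0.9924 -0.123  -0.0016] yaw -0.12327700013881712
lateral range [0.0408 0.0443 0.1812 0.1835] z 0.030131112302640206 0.21558445682473215 n.c 0.6409448343845416
head pts 88 [0.6352 0.0363 0.1572] d [-0.0201 -0.0142 -0.0126] lat [0.0991 0.115  0.1255] z [0.1429 0.1582 0.1684]
caddy T 0.133 52 c (462.8417663574219, -195.31048583984375) wh (55.3512077331543, 189.23779296875) a 46.252723693847656 z 0.13305389488239228 0.14354679745485166
caddy T 0.12 108 c (462.91021728515625, -191.83209228515625) wh (65.12147521972656, 197.76531982421875) a 49.51935958862305 z 0.12018162235981644 0.13397565345502982
caddy T 0.008 246 c (473.0155334472656, -195.00677490234375) wh (95.01976013183594, 203.90989685058594) a 8.237853050231934 z 0.01008349149970833 0.029338689052539113
fin S 250 c (478.6133117675781, -232.5435791015625) wh (21.17737579345703, 10.935325622558594) a 7.152811050415039 z 0.030599864801811982 0.1399287476347203
[ 0.478  -0.2327  0.0872]
plateS 457 [ 0.5167 -0.2304  0.0839] PCA [[ 0.4201 -0.9022 -0.0976]
 [-0.0178  0.0993 -0.9949]
 [-0.9073 -0.4197 -0.0257]]
roll 410 c (644.1231079101562, -197.61361694335938) wh (67.3086929321289, 67.70137023925781) a 12.035552024841309 z 0.012038777954948898 0.038160154461619245
weight 55 c (363.49957275390625, 108.45262145996094) wh (18.2775821685791, 19.240421295166016) a 1.5706984996795654 z 0.01225481256747929 0.032309850766779835
bottle 2619 c (628.5526733398438, -415.9046936035156) wh (150.3234100341797, 198.34835815429688) a 13.238311767578125 z 0.012013205305989594 0.2477000445009171
red 329 c (367.4308776855469, -109.22483825683594) wh (87.4643783569336, 109.91839599609375) a 40.190792083740234 z 0.012033002535142057 0.14448230749551882
```

View pics/crop1.png

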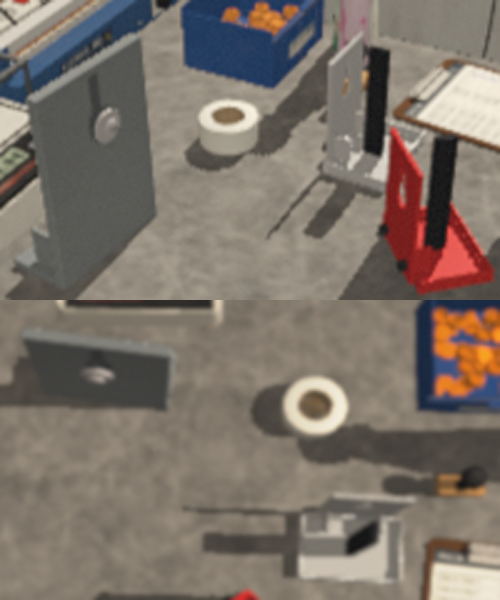

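Run:
```python
from h import *
np.set_printoptions(precision=4,suppress=True)
S=np.load("scene0.npz");T=np.load("top0.npz");PS=cloud(S);PT=cloud(T)
def reg(P,u0,u1,v0,v1): return P[v0:v1,u0:u1].reshape(-1,3)
# caddy plate front/back in scene: near x .50-.54
Q=reg(PS,275,312,140,215); Q=Q[(Q[:,0]>.49)&(Q[:,0]<.54)&(Q[:,1]<-.17)&(Q[:,1]>-.3)&(Q[:,2]>.03)&(Q[:,2]<.135)]
vx,vy,x0,y0=cv2.fitLine(Q[:,:2].astype(np.float32),cv2.DIST_HUBER,0,.01,.01).ravel();print("plate",len(Q),vx,vy,x0,y0,"y",Q[:,1].min(),Q[:,1].max(),"zmax",Q[:,2].max())
# top view: fin & plate tops, tray
Q=reg(PT,270,375,185,240)
for nm,m in dict(fin=(Q[:,2]>.125)&(Q[:,0]<.5)&(Q[:,0]>.45)&(Q[:,1]>-.26),plate=(Q[:,2]>.11)&(Q[:,0]>.5)&(Q[:,0]<.54)&(Q[:,1]>-.285),tray=(Q[:,2]>.007)&(Q[:,2]<.02)&(Q[:,0]<.54)&(Q[:,1]<-.17)&(Q[:,1]>-.3)).items():
    q=Q[m]; 
    if len(q)>4: print(nm,len(q),cv2.minAreaRect(q[:,:2].astype(np.float32)*1000),q.mean(0),q[:,:2].min(0),q[:,:2].max(0))
# fin in scene: top part
im=S["image"][140:215,275:312].reshape(-1,3).astype(int);Q=reg(PS,275,312,140,215)
q=Q[(im.max(1)<50)&(Q[:,2]>.06)];print("finS ranges",len(q),cv2.minAreaRect(q[:,:2].astype(np.float32)*1000),q[:,2].max())
# screw head
n=np.array([.9924,-.123,0]);e=np.array([.123,.9924,0])
for nm,P,r in(("S",PS,(160,215,150,250)),("T",PT,(195,280,110,170))):
    Q=reg(P,*r);d=Q@n-.641;l=Q@e
    for lo,hi in((-.022,-.0172),(-.0145,-.0115)):
        m=(d>lo)&(d<hi)&(Q[:,2]>.1)&(Q[:,2]<.21)&(abs(l-.112)<.03)
        if m.sum()>3: print(nm,lo,m.sum(),"d",np.median(d[m]),"lat",l[m].min(),l[m].max(),l[m].mean(),"z",Q[m][:,2].min(),Q[m][:,2].max(),Q[m][:,2].mean())
# bright ellipse in scene
im=S["image"][170:202,180:208]; g=im.min(2); print(g[::2,::1])
```

```text
plate 454 0.044339973 0.9990165 0.51659644 -0.23501128 y -0.2815617809751164 -0.19594419963317122 zmax 0.12982167402481237
fin 50 ((480.8230285644531, -236.88070678710938), (23.678354263305664, 8.823466300964355), 0.16554521024227142) [ 0.4801 -0.2364  0.1384] [ 0.469  -0.2413] [ 0.4927 -0.2325]
plate 103 ((518.6398315429688, -239.00962829589844), (78.99862670898438, 4.820082664489746), 87.39664459228516) [ 0.518  -0.2382  0.1257] [ 0.5146 -0.2784] [ 0.5227 -0.1995]
tray 299 ((484.4615478515625, -232.7535400390625), (123.76982116699219, 92.41626739501953), 83.19587707519531) [ 0.4788 -0.2372  0.0122] [ 0.4379 -0.2924] [ 0.5377 -0.1765]
finS ranges 188 ((478.3667907714844, -234.3654022216797), (10.375865936279297, 21.395477294921875), 85.8097152709961) 0.1399287476347203
S -0.022 25 d -0.01895108718961691 lat 0.10732448738700771 0.12072937021279924 0.1137376180301334 z 0.14962668335696427 0.1655985968365239 0.15768927611362193
S -0.0145 56 d -0.012953885487519301 lat 0.09621404246713999 0.12873175450661917 0.11377457699554104 z 0.1411062400044254 0.17074232894825037 0.1580506082264896
[... 1494 characters left out ...]
 84  84  84  83  84  86  76  79  97 110 113 112 112 109 104  93  85  83
   84  82  84  83  84  84  84  85  84  83]
 [ 83  83  84  86  85  84  83  86  78  84  89  96  95  87  83  83  85  84
   85  84  84  85  84  86  85  86  84  84]
 [ 83  83  83  83  84  84  83  83  85  82  84  84  85  85  83  85  85  82
   84  84  84  83  82  84  85  83  84  84]
 [ 82  82  82  85  84  83  85  85  85  84  85  85  85  87  88  85  84  85
   87  86  85  84  83  85  86  86  83  86]
 [ 84  84  84  83  83  85  85  85  85  84  85  85  86  85  87  86  85  83
   86  87  85  86  85  85  84  86  83  84]
 [ 85  84  84  85  85  85  84  85  84  85  82  84  84  85  86  85  86  84
   86  85  85  86  83  84  84  85  85  86]]
```

Run:
```python
from h import *
for n in("scene","top"):
    P=cloud(np.load(n+"0.npz")).reshape(-1,3)
    m=(P[:,2]>.17)&(P[:,2]<.6)&(P[:,0]>.33)&(P[:,0]<.8)&(P[:,1]>-.5)&(P[:,1]<.2)
    q=P[m]; k,c=np.unique(np.floor(q[:,:2]/.02).astype(int),axis=0,return_counts=True)
    print(n,[(round(a*.02,2),round(b*.02,2),int(x),round(q[(np.floor(q[:,:2]/.02)==[a,b]).all(1),2].max(),2)) for (a,b),x in zip(k,c)if x>3])
from cell import robot
o=robot.get_obs();R=o["orientation"];p=o["ee_pos"]
print(R.T@(np.array([.4805,-.2355,.22])-p)*100, np.arctan2(R[1,0],R[0,0]))
```

```text
scene [(np.float64(0.56), np.float64(-0.46), 19, np.float64(0.23)), (np.float64(0.56), np.float64(-0.44), 5, np.float64(0.2)), (np.float64(0.58), np.float64(-0.5), 5, np.float64(0.24)), (np.float64(0.58), np.float64(-0.48), 40, np.float64(0.24)), (np.float64(0.58), np.float64(-0.46), 90, np.float64(0.24)), (np.float64(0.58), np.float64(-0.44), 75, np.float64(0.23)), (np.float64(0.6), np.float64(-0.5), 16, np.float64(0.24)), (np.float64(0.6), np.float64(-0.48), 15, np.float64(0.24)), (np.float64(0.6), np.float64(-0.46), 41, np.float64(0.24)), (np.float64(0.6), np.float64(-0.44), 19, np.float64(0.23)), (np.float64(0.62), np.float64(0.02), 4, np.float64(0.17)), (np.float64(0.64), np.float64(-0.04), 96, np.float64(0.21)), (np.float64(0.64), np.float64(-0.02), 115, np.float64(0.22)), (np.float64(0.64), np.float64(0.0), 121, np.float64(0.22)), (np.float64(0.64), np.float64(0.02), 131, np.float64(0.21)), (np.float64(0.64), np.float64(0.04), 123, np.float64(0.22)), (np.float64(0.64), np.float64(0.06), 137, np.float64(0.22)), (np.float64(0.64), np.float64(0.08), 127, np.float64(0.21)), (np.fl
[... 1342 characters left out ...]
p.float64(0.02), 86, np.float64(0.22)), (np.float64(0.64), np.float64(0.04), 76, np.float64(0.22)), (np.float64(0.64), np.float64(0.06), 64, np.float64(0.22)), (np.float64(0.64), np.float64(0.08), 56, np.float64(0.22)), (np.float64(0.66), np.float64(0.02), 5, np.float64(0.22)), (np.float64(0.66), np.float64(0.04), 18, np.float64(0.22)), (np.float64(0.66), np.float64(0.06), 29, np.float64(0.22)), (np.float64(0.66), np.float64(0.08), 34, np.float64(0.22)), (np.float64(0.76), np.float64(0.18), 17, np.float64(0.44)), (np.float64(0.78), np.float64(0.16), 27, np.float64(0.44)), (np.float64(0.78), np.float64(0.18), 164, np.float64(0.45))]
[ 33.86521335 -23.51245408  -0.60011044] 0.42981269962204016
```

Call:
{"name": "move_arm", "arguments": {"series": [[6,[8.5,-5.9,0],0.1],[6,[17,-11.8,0],0.22],[6,[25.5,-17.6,0],0.35],[6,[33.9,-23.5,0],0.474],[6,[33.9,-23.5,0],0.474],[6,[33.9,-23.5,0],0.474],[6,[33.9,-23.5,0],0.474],[6,[33.9,-23.5,0],0.474],[6,[33.9,-23.5,0],0.474],[6,[33.9,-23.5,0],0.474],[6,[33.9,-23.5,0],0.474],[6,[33.9,-23.5,0],0.474],[6,[33.9,-23.5,0],0.474],[6,[33.9,-23.5,0],0.474]]}}

```text
t: 1.5
ee_pos: [0.4806, -0.2371, 0.2146]
orientation: [[0.999, -0.046, -0.0], [-0.046, -0.999, -0.0], [-0.0, 0.0, -1.0]]
wrist_force: [0.2, 0.4, -0.5]
gripper_width: 0.06
finger_force: 0.0
```

Run:
```python
from h import *
from cell import robot
s=robot.snapshot("scene");cv2.imwrite("pics/s1.png",cv2.resize(s["image"][60:260,180:380],(600,600)))
o=robot.get_obs();R=o["orientation"];p=o["ee_pos"];print(o["t"],p,R.round(4).tolist(),o["wrist_force"],o["gripper_width"])
print(R.T@(np.array([.4805,-.2355,.103])-p)*100, np.arctan2(R[1,0],R[0,0]))
```

```text
1.55 [ 0.48065009 -0.23687266  0.21463201] [[0.999, -0.0458, -0.0001], [-0.0458, -0.999, -0.0], [-0.0001, 0.0, -1.0]] [0.01703992 0.1790475  1.10853174] 0.0602359367798341
[-0.02031703 -0.13672864 11.16319944] -0.045785029939448094
```

View pics/s1.png

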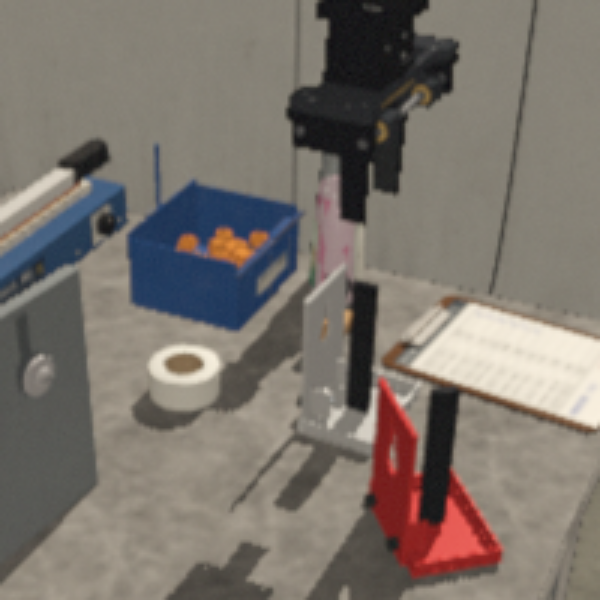

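The gripper stands above the fin (~(360,290) in the crop) with a finger on either side, clear of the bottle and the red caddy.

Call:
{"name": "move_arm", "arguments": {"newtons": 40, "series": [[6,[0,-0.1,3],0],[6,[0,-0.1,6.5],0],[6,[0,-0.1,9.5],0],[6,[0,-0.1,11.2],0],[6,[0,-0.1,11.2],0],[6,[0,-0.1,11.2],0],[3,[0,-0.1,11.2],0],[1.5,[0,-0.1,11.2],0],[0.5,[0,-0.1,11.2],0],[0.5,[0,-0.1,11.2],0],[0.5,[0,-0.1,11.2],0],[0.5,[0,-0.1,11.2],0],[0.5,[0,-0.1,11.2],0],[0.5,[0,-0.1,11.2],0]]}}

```text
t: 2.95
ee_pos: [0.4807, -0.2346, 0.1021]
orientation: [[0.999, -0.044, -0.001], [-0.044, -0.999, 0.001], [-0.001, -0.001, -1.0]]
wrist_force: [0.0, -1.1, -2.6]
gripper_width: 0.0101
finger_force: 40.0
```

Call:
{"name": "move_arm", "arguments": {"series": [[0.5,[0,0,-1],0],[0.5,[0,0,-3],0],[0.5,[0,0,-5.5],0],[0.5,[0,0,-8],0],[0.5,[0.7,-2.5,-8],0.01],[0.5,[1.6,-6.5,-8],0.02],[0.5,[2.6,-11,-8],0.035],[0.5,[3.7,-15.5,-8],0.05],[0.5,[4.7,-20,-8],0.065],[0.5,[5.7,-24,-8],0.079],[0.5,[6.4,-27,-8],0.079],[0.5,[6.66,-28.13,-8],0.079],[0.5,[6.66,-28.13,-8],0.079],[0.5,[6.66,-28.13,-8],0.079],[0.5,[6.66,-28.13,-8],0.079]]}}

```text
t: 4.45
ee_pos: [0.5597, 0.0418, 0.1826]
orientation: [[0.992, -0.124, -0.0], [-0.124, -0.992, -0.0], [-0.0, 0.0, -1.0]]
wrist_force: [0.2, 0.2, -2.4]
gripper_width: 0.0101
finger_force: 40.0
```

Run:
```python
from h import *
from cell import robot
for n in("scene","top"):
    s=robot.snapshot(n);np.savez(n+"2.npz",**s)
    cv2.imwrite(f"pics/{n}2.png",cv2.resize(s["image"][90:250,130:330] if n=="scene" else s["image"][90:250,160:360],(500,400),interpolation=2))
cv2.imwrite("pics/c2.png",cv2.hconcat([cv2.resize(cv2.imread(f"pics/{n}2.png"),(400,320)) for n in("scene","top")]))
o=robot.get_obs();R=o["orientation"];print(o["t"],o["ee_pos"],R.round(4).tolist(),o["wrist_force"],o["wrist_torque"])
```

```text
4.55 [0.55987755 0.04185319 0.18266795] [[0.9922, -0.1247, -0.0001], [-0.1247, -0.9922, -0.0002], [-0.0001, 0.0002, -1.0]] [ 0.12238101 -0.74377979 -3.26077954] [0.04502238 0.09469689 0.05657743]
```

View pics/c2.png

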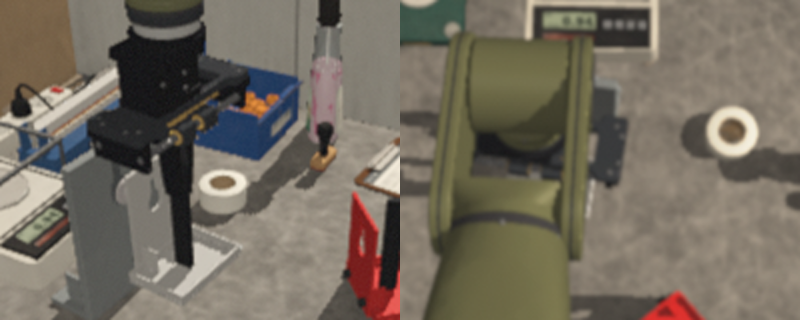

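The scene view shows the caddy held level in front of the stand, plate at (150,225), its plate parallel to the panel; in the top view the arm hides the stand.

Run:
```python
from h import *
S=np.load("scene2.npz");P=cloud(S);Q=P[150:240,150:240].reshape(-1,3)
n=np.array([.9924,-.123,0]);e=np.array([.123,.9924,0])
d=Q@n;l=Q@e
m=(d>.57)&(d<.605)&(Q[:,2]>.11)&(Q[:,2]<.23)&(abs(l-.112)<.06)
q=Q[m];dm=np.median(d[m]);k=abs(d[m]-dm)<.0025;q=q[k];print(len(q),"d",dm,"lat",np.percentile(q@e,[0,2,98,100]),"z",np.percentile(q[:,2],[0,1,99,100]))
l_=cv2.fitLine(q[:,:2].astype(np.float32),cv2.DIST_HUBER,0,.01,.01).ravel();print("yaw",-np.arctan(l_[0]/l_[1]))
# tilt of plate about e axis, upright
A=np.c_[q@e-.112,q[:,2]-.16,np.ones(len(q))];print("slopes",np.linalg.lstsq(A,q@n,rcond=None)[0])
top=[(round(x,3),q[abs(q@e-x)<.004][:,2].max().round(4)) for x in np.arange(.08,.16,.01) if (abs(q@e-x)<.004).sum()>3];print(top)
# tray
t=Q[(Q[:,2]>.07)&(Q[:,2]<.102)&(d>.49)&(d<.62)&(abs(l-.112)<.08)]
print("tray",len(t),np.percentile(t@e,[1,99]),np.percentile(t@n,[1,99]),t[:,2].min())
f=Q[(S["image"][150:240,150:240].reshape(-1,3).max(1)<50)&(abs(d-.55)<.02)&(abs(l-.112)<.02)&(Q[:,2]<.2)]
print("fin",len(f),np.percentile(f@e,[1,99]),np.percentile(f@n,[1,99]))
print("tcp n,e",np.array([.55988,.04185])@n[:2],np.array([.55988,.04185])@e[:2])
```

```text
626 d 0.5853810929837472 lat [0.08676761 0.09047884 0.15218864 0.15396033] z [0.11006943 0.11049799 0.20986458 0.21132299]
yaw -0.12487658
slopes [-8.88655044e-05  5.37934156e-03  5.85380134e-01]
[(np.float64(0.09), np.float64(0.1536)), (np.float64(0.1), np.float64(0.2102)), (np.float64(0.11), np.float64(0.2113)), (np.float64(0.12), np.float64(0.1961)), (np.float64(0.13), np.float64(0.2073)), (np.float64(0.14), np.float64(0.2108)), (np.float64(0.15), np.float64(0.2105))]
tray 1035 [0.05867733 0.16794584] [0.50814632 0.58615842] 0.07871465350919171
fin 354 [0.10495512 0.12486121] [0.53588321 0.55632302]
tcp n,e 0.550477362 0.11039718
```

Call:
{"name": "move_arm", "arguments": {"series": [[0.5,[0.8,0,0],0],[0.5,[1.8,0,0],0],[0.5,[2.6,0,0],0],[0.5,[3.1,0,0],0],[0.5,[3.1,0,0],0],[0.5,[3.1,0,0],0]]}}

```text
t: 5.15
ee_pos: [0.5908, 0.0393, 0.1824]
orientation: [[0.992, -0.123, -0.001], [-0.123, -0.992, 0.0], [-0.001, 0.0, -1.0]]
wrist_force: [-0.8, -0.1, -2.4]
gripper_width: 0.0099
finger_force: 40.0
```

Call:
{"name": "move_arm", "arguments": {"series": [[0.5,[0.05,0,0],0],[0.5,[0.1,0,0],0],[0.5,[0.15,0,0],0],[0.5,[0.2,0,0],0],[0.5,[0.2,0,0],0]]}}

```text
t: 5.65
ee_pos: [0.5928, 0.0391, 0.1827]
orientation: [[0.992, -0.123, 0.0], [-0.123, -0.992, 0.0], [0.0, -0.0, -1.0]]
wrist_force: [-0.4, -0.0, -2.5]
gripper_width: 0.0101
finger_force: 40.0
```

```bash
cat > m.py <<'E'
from h import *
from cell import robot
S=robot.snapshot("scene");P=cloud(S);Q=P[130:250,130:240].reshape(-1,3)
n=np.array([.9924,-.123,0]);e=np.array([.123,.9924,0])
o=robot.get_obs();p=o["ee_pos"];print("tcp n,e,z",p@n,p@e,p[2],"F n,e,z",o["wrist_force"]@n,o["wrist_force"]@e,o["wrist_force"][2],"T",o["wrist_torque"])
d=Q@n-p@n;l=Q@e
m=(abs(d-.036)<.006)&(abs(Q[:,2]-p[2]+.02)<.05)&(abs(l-.112)<.06)
q=Q[m];print(len(q),"d",np.median(q@n),"lat",np.percentile(q@e,[2,98,100]),"z",q[:,2].max())
t=Q[(Q[:,2]<p[2]-.08)&(Q[:,2]>p[2]-.104)&(d>-.06)&(d<.05)&(abs(l-.112)<.08)]
print("tray",len(t),np.percentile(t@e,[1,99]),np.percentile(t@n,[1,99]))
cv2.imwrite("pics/m%d.png"%(o["t"]*100),cv2.resize(S["image"][130:250,130:250],(600,600),interpolation=2))
E
python3 m.py
```

```text
tcp n,e,z 0.5835036568618777 0.11166148981643885 0.18270939512147247 F n,e,z 0.48190159860023907 -0.2509349878162409 -2.7405467675989597 T [0.01408913 0.04403386 0.07709824]
674 d 0.6186487882375387 lat [0.09398192 0.15358998 0.15479865] z 0.21144333568822488
tray 1144 [0.05955373 0.1689954 ] [0.54116249 0.61903693]
```

Call:
{"name": "move_arm", "arguments": {"series": [[0.5,[0,0.04,0],0],[0.5,[0,0.08,0],0],[0.5,[0.05,0.08,0],0],[0.5,[0.1,0.08,0],0],[0.5,[0.1,0.08,0],0]]}}

```text
t: 6.2
ee_pos: [0.5938, 0.0381, 0.1827]
orientation: [[0.992, -0.123, 0.0], [-0.123, -0.992, 0.0], [0.0, -0.0, -1.0]]
wrist_force: [-0.6, -0.3, -2.9]
gripper_width: 0.0103
finger_force: 40.0
```

Call:
{"name": "move_arm", "arguments": {"series": [[0.5,[0.05,0,0],0],[0.5,[0.1,0,0],0],[0.5,[0.1,0,0],0]]}}

```text
t: 6.5
ee_pos: [0.5945, 0.038, 0.1825]
orientation: [[0.992, -0.123, -0.001], [-0.123, -0.992, 0.0], [-0.001, 0.0, -1.0]]
wrist_force: [-0.3, 0.6, -2.4]
gripper_width: 0.0098
finger_force: 40.0
```

Call:
{"name": "move_arm", "arguments": {"series": [[0.5,[0.05,0,0],0],[0.5,[0.1,0,0],0],[0.5,[0.1,0,0],0]]}}

```text
t: 6.8
ee_pos: [0.5956, 0.0379, 0.1824]
orientation: [[0.992, -0.123, -0.0], [-0.123, -0.992, 0.0], [-0.0, 0.0, -1.0]]
wrist_force: [-0.3, 0.9, -3.8]
gripper_width: 0.0099
finger_force: 40.0
```

Call:
{"name": "move_arm", "arguments": {"series": [[0.5,[0.05,0,0],0],[0.5,[0.1,0,0],0],[0.5,[0.1,0,0],0]]}}

```text
t: 7.1
ee_pos: [0.5966, 0.0377, 0.1824]
orientation: [[0.992, -0.123, -0.0], [-0.123, -0.992, 0.0], [-0.0, 0.0, -1.0]]
wrist_force: [-0.7, 0.7, -3.8]
gripper_width: 0.0099
finger_force: 40.0
```

Call:
{"name": "move_arm", "arguments": {"series": [[0.5,[0.05,0,0],0],[0.5,[0.1,0,0],0],[0.5,[0.1,0,0],0]]}}

```text
t: 7.4
ee_pos: [0.5976, 0.0376, 0.1824]
orientation: [[0.992, -0.123, -0.0], [-0.123, -0.992, 0.0], [-0.0, 0.0, -1.0]]
wrist_force: [-0.6, 0.3, -5.2]
gripper_width: 0.0098
finger_force: 40.0
```

Call:
{"name": "move_arm", "arguments": {"series": [[0.5,[0.05,0,0],0],[0.5,[0.1,0,0],0],[0.5,[0.1,0,0],0]]}}

```text
t: 7.7
ee_pos: [0.5984, 0.0375, 0.1825]
orientation: [[0.992, -0.123, -0.001], [-0.123, -0.992, 0.0], [-0.001, 0.0, -1.0]]
wrist_force: [-2.8, -0.8, -5.0]
gripper_width: 0.0099
finger_force: 40.0
```

Call:
{"name": "move_arm", "arguments": {"series": [[0.5,[0,0,0.03],0],[0.5,[0.05,0,0.06],0],[0.5,[0.1,0,0.06],0],[0.5,[0.15,0,0.06],0],[0.5,[0.15,0,0.06],0]]}}

```text
t: 8.2
ee_pos: [0.6002, 0.0373, 0.1823]
orientation: [[0.992, -0.123, -0.0], [-0.123, -0.992, -0.0], [-0.0, 0.0, -1.0]]
wrist_force: [-3.5, 1.2, -1.6]
gripper_width: 0.01
finger_force: 40.0
```

Call:
{"name": "move_arm", "arguments": {"series": [[0.5,[0.05,0,0],0],[0.5,[0.1,0,0],0],[0.5,[0.15,0,0],0],[0.5,[0.15,0,0],0]]}}

```text
t: 8.6
ee_pos: [0.6016, 0.0372, 0.1824]
orientation: [[0.992, -0.123, -0.0], [-0.123, -0.992, 0.0], [-0.0, 0.0, -1.0]]
wrist_force: [-4.9, 0.7, -0.4]
gripper_width: 0.0098
finger_force: 40.0
```

Call:
{"name": "move_arm", "arguments": {"series": [[0.5,[0.05,0,0],0],[0.5,[0.1,0,0],0],[0.5,[0.1,0,0],0]]}}

```text
t: 8.9
ee_pos: [0.6024, 0.0371, 0.1823]
orientation: [[0.992, -0.123, -0.001], [-0.123, -0.992, 0.0], [-0.001, -0.0, -1.0]]
wrist_force: [-5.4, -0.2, -0.0]
gripper_width: 0.0099
finger_force: 40.0
```

Call:
{"name": "move_arm", "arguments": {"series": [[0.5,[0.04,0,0],0],[0.5,[0.04,0,0],0]]}}

```text
t: 9.1
ee_pos: [0.6027, 0.037, 0.1823]
orientation: [[0.992, -0.123, -0.001], [-0.123, -0.992, 0.0], [-0.001, 0.0, -1.0]]
wrist_force: [-6.2, 0.9, 0.8]
gripper_width: 0.0098
finger_force: 40.0
```

```bash
python3 m.py
```

```text
tcp n,e,z 0.5935214702221723 0.11086342908949955 0.18231310108369597 F n,e,z -6.596510139597752 -1.0220433458803018 -0.1690772815052246 T [ 0.07881555  1.19496572 -0.02603268]
668 d 0.6284923761026977 lat [0.0932338  0.15303304 0.15521651] z 0.21024443575060736
tray 1241 [0.05826624 0.17846069] [0.55104231 0.6423186 ]
```

Call:
{"name": "move_arm", "arguments": {"series": [[0.5,[0,0,0.1],0],[0.5,[0,0,0.2],0],[0.5,[0,0,0.3],0],[0.5,[0,0,0.4],0]]}}

```text
t: 9.55
ee_pos: [0.6027, 0.0371, 0.1783]
orientation: [[0.992, -0.123, -0.001], [-0.123, -0.992, 0.0], [-0.001, -0.0, -1.0]]
wrist_force: [-6.0, 0.7, 1.3]
gripper_width: 0.0101
finger_force: 40.0
```

Call:
{"name": "move_arm", "arguments": {"series": [[0.5,[0,0,0.1],0],[0.5,[0,0,0.2],0],[0.5,[0,0,0.3],0],[0.5,[0,0,0.4],0]]}}

```text
t: 9.95
ee_pos: [0.6027, 0.0371, 0.1743]
orientation: [[0.992, -0.123, -0.001], [-0.123, -0.992, 0.0], [-0.001, -0.0, -1.0]]
wrist_force: [-6.3, 0.5, -0.1]
gripper_width: 0.01
finger_force: 40.0
```

Call:
{"name": "move_arm", "arguments": {"series": [[0.5,[0,0,0.1],0],[0.5,[0,0,0.2],0],[0.5,[0,0,0.3],0],[0.5,[0,0,0.4],0],[0.5,[0,0,0.5],0],[0.5,[0,0,0.6],0]]}}

```text
t: 10.55
ee_pos: [0.6027, 0.0372, 0.1682]
orientation: [[0.992, -0.123, -0.001], [-0.123, -0.992, 0.0], [-0.001, -0.0, -1.0]]
wrist_force: [-6.9, -0.2, 0.2]
gripper_width: 0.01
finger_force: 40.0
```

Call:
{"name": "move_arm", "arguments": {"series": [[0.5,[0,0,0.1],0],[0.5,[0,0,0.2],0],[0.5,[0,0,0.3],0],[0.5,[0,0,0.4],0],[0.5,[0,0,0.5],0],[0.5,[0,0,0.6],0]]}}

```text
t: 11.15
ee_pos: [0.6027, 0.0371, 0.1622]
orientation: [[0.992, -0.123, -0.001], [-0.123, -0.992, 0.0], [-0.001, -0.0, -1.0]]
wrist_force: [-6.8, 0.9, -0.4]
gripper_width: 0.0098
finger_force: 40.0
```

Call:
{"name": "move_arm", "arguments": {"series": [[0.5,[0,0,0.05],0],[0.5,[0,0,0.1],0],[0.5,[0,0,0.1],0]]}}

```text
t: 11.45
ee_pos: [0.6026, 0.0371, 0.1611]
orientation: [[0.992, -0.123, -0.001], [-0.123, -0.992, 0.0], [-0.001, -0.0, -1.0]]
wrist_force: [-5.7, 0.2, 0.4]
gripper_width: 0.0094
finger_force: 40.0
```

Call:
{"name": "move_arm", "arguments": {"series": [[0.5,[0,0,0.05],0],[0.5,[0,0,0.1],0],[0.5,[0,0,0.1],0]]}}

```text
t: 11.75
ee_pos: [0.6027, 0.0371, 0.1602]
orientation: [[0.992, -0.123, -0.001], [-0.123, -0.992, 0.0], [-0.001, -0.0, -1.0]]
wrist_force: [-6.4, 1.2, -0.0]
gripper_width: 0.0098
finger_force: 40.0
```

Call:
{"name": "move_arm", "arguments": {"series": [[0.5,[0,0,0.05],0],[0.5,[0,0,0.1],0],[0.5,[0,0,0.1],0]]}}

```text
t: 12.05
ee_pos: [0.6027, 0.0371, 0.1592]
orientation: [[0.992, -0.123, -0.001], [-0.123, -0.992, 0.0], [-0.001, -0.0, -1.0]]
wrist_force: [-6.3, 0.6, -0.1]
gripper_width: 0.01
finger_force: 40.0
```

Call:
{"name": "move_arm", "arguments": {"series": [[0.5,[0,0,0.05],0],[0.5,[0,0,0.05],0]]}}

```text
t: 12.25
ee_pos: [0.6027, 0.0372, 0.1587]
orientation: [[0.992, -0.123, -0.001], [-0.123, -0.992, 0.0], [-0.001, -0.0, -1.0]]
wrist_force: [-6.7, 0.5, -1.1]
gripper_width: 0.0097
finger_force: 40.0
```

Call:
{"name": "move_arm", "arguments": {"series": [[0.5,[0,0,0.05],0],[0.5,[0,0,0.05],0]]}}

```text
t: 12.45
ee_pos: [0.6027, 0.0371, 0.1582]
orientation: [[0.992, -0.123, -0.001], [-0.123, -0.992, 0.0], [-0.001, -0.0, -1.0]]
wrist_force: [-5.9, 0.7, 0.4]
gripper_width: 0.0098
finger_force: 40.0
```

Call:
{"name": "move_arm", "arguments": {"series": [[0.5,[0,0,0.05],0],[0.5,[0,0,0.05],0]]}}

```text
t: 12.65
ee_pos: [0.6027, 0.0371, 0.1577]
orientation: [[0.992, -0.123, -0.001], [-0.123, -0.992, 0.0], [-0.001, -0.0, -1.0]]
wrist_force: [-6.3, 0.6, 0.7]
gripper_width: 0.0098
finger_force: 40.0
```

Call:
{"name": "move_arm", "arguments": {"series": [[0.5,[0,0,0.05],0],[0.5,[0,0,0.05],0]]}}

```text
t: 12.85
ee_pos: [0.6027, 0.0371, 0.1572]
orientation: [[0.992, -0.123, -0.001], [-0.123, -0.992, 0.0], [-0.001, -0.0, -1.0]]
wrist_force: [-5.8, 0.6, 0.7]
gripper_width: 0.0104
finger_force: 40.0
```

Call:
{"name": "move_arm", "arguments": {"series": [[0.5,[0,0,0.05],0],[0.5,[0,0,0.05],0]]}}

```text
t: 13.05
ee_pos: [0.6027, 0.0371, 0.1567]
orientation: [[0.992, -0.123, -0.001], [-0.123, -0.992, 0.0], [-0.001, -0.0, -1.0]]
wrist_force: [-6.2, 0.5, 0.7]
gripper_width: 0.0097
finger_force: 40.0
```

```bash
python3 m.py; ls pics
```

```text
tcp n,e,z 0.5935313167731944 0.11101198753522214 0.1567110181801079 F n,e,z -6.215406048654925 -0.1551195565588405 0.1848562169065053 T [0.14353824 1.10631743 0.02372809]
599 d 0.628543437138967 lat [0.09447863 0.15322435 0.15423919] z 0.18524305388941126
tray 1224 [0.0589598  0.17908589] [0.55115473 0.64235578]
c2.png
crop1.png
m1310.png
m570.png
m915.png
s1.png
scene0.png
scene2.png
top0.png
top2.png
```

Call:
{"name": "move_arm", "arguments": {"series": [[0.5,[0,0,0.04],0],[0.5,[0,0,0.04],0]]}}

```text
t: 13.3
ee_pos: [0.6027, 0.0371, 0.1563]
orientation: [[0.992, -0.123, -0.001], [-0.123, -0.992, 0.0], [-0.001, -0.0, -1.0]]
wrist_force: [-6.8, 0.5, 0.6]
gripper_width: 0.0096
finger_force: 40.0
```

Call:
{"name": "move_arm", "arguments": {"series": [[0.5,[0,0,0.04],0],[0.5,[0,0,0.04],0]]}}

```text
t: 13.5
ee_pos: [0.6027, 0.0371, 0.1559]
orientation: [[0.992, -0.123, -0.001], [-0.123, -0.992, 0.0], [-0.001, -0.0, -1.0]]
wrist_force: [-6.6, 0.4, 0.7]
gripper_width: 0.0103
finger_force: 40.0
```

Call:
{"name": "move_arm", "arguments": {"series": [[0.5,[0,0,0.04],0],[0.5,[0,0,0.04],0]]}}

```text
t: 13.7
ee_pos: [0.6027, 0.0371, 0.1555]
orientation: [[0.992, -0.123, -0.001], [-0.123, -0.992, 0.0], [-0.001, -0.0, -1.0]]
wrist_force: [-6.5, 1.0, -0.8]
gripper_width: 0.0098
finger_force: 40.0
```

Call:
{"name": "move_arm", "arguments": {"series": [[0.5,[0,0,0.04],0],[0.5,[0,0,0.04],0]]}}

```text
t: 13.9
ee_pos: [0.6027, 0.0371, 0.1551]
orientation: [[0.992, -0.123, -0.001], [-0.123, -0.992, 0.0], [-0.001, -0.0, -1.0]]
wrist_force: [-7.0, 1.2, -1.0]
gripper_width: 0.0095
finger_force: 40.0
```

Call:
{"name": "move_arm", "arguments": {"series": [[0.5,[0,0,0.04],0],[0.5,[0,0,0.04],0]]}}

```text
t: 14.1
ee_pos: [0.6027, 0.0371, 0.1549]
orientation: [[0.992, -0.123, -0.001], [-0.123, -0.992, 0.0], [-0.001, -0.0, -1.0]]
wrist_force: [-6.2, 0.5, 1.2]
gripper_width: 0.0098
finger_force: 40.0
```

```bash
python3 m.py; mv pics/m1[34]*[0-9].png /tmp/ 2>/dev/null; cp $(ls -t /tmp/m1*.png|head -1) pics/slid.png
```

```text
tcp n,e,z 0.5936030260445978 0.11100329490809824 0.15490099641901162 F n,e,z -7.094488465993098 0.8348095980086495 1.1749971496562346 T [ 0.1609186   1.16154404 -0.05015009]
599 d 0.6285523544431827 lat [0.09417991 0.15288815 0.15447723] z 0.18220712877773698
tray 1223 [0.05872588 0.17904967] [0.55127349 0.64252452]
```

View pics/slid.png

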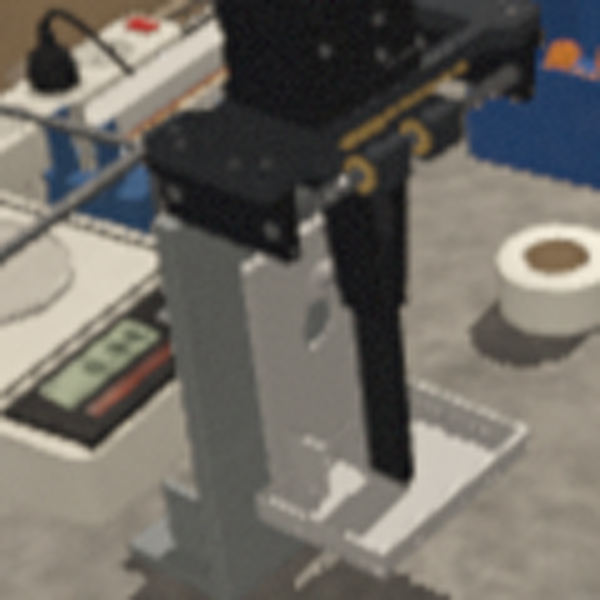

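The picture shows the screw head at about (325,270), above the dark round entry at (318,320), so the shank is in the slot, and the tool is starting to lag its command. I'll keep pressing down lightly.

Call:
{"name": "move_arm", "arguments": {"series": [[0.5,[0,0,0.03],0],[0.5,[0,0,0.03],0]]}}

```text
t: 14.35
ee_pos: [0.6028, 0.0371, 0.1548]
orientation: [[0.992, -0.123, -0.001], [-0.123, -0.992, 0.0], [-0.001, -0.0, -1.0]]
wrist_force: [-7.0, 0.2, 0.8]
gripper_width: 0.0097
finger_force: 40.0
```

Call:
{"name": "move_arm", "arguments": {"series": [[0.5,[0,0,0.03],0],[0.5,[0,0,0.03],0]]}}

```text
t: 14.55
ee_pos: [0.6028, 0.0371, 0.1547]
orientation: [[0.992, -0.123, -0.001], [-0.123, -0.992, 0.0], [-0.001, -0.0, -1.0]]
wrist_force: [-7.1, 1.7, 3.0]
gripper_width: 0.0097
finger_force: 40.0
```

Call:
{"name": "move_arm", "arguments": {"series": [[0.5,[0,0,0.03],0],[0.5,[0,0,0.03],0]]}}

```text
t: 14.75
ee_pos: [0.6029, 0.0372, 0.1547]
orientation: [[0.992, -0.123, -0.0], [-0.123, -0.992, 0.0], [-0.0, -0.0, -1.0]]
wrist_force: [-7.7, 0.2, 2.8]
gripper_width: 0.0097
finger_force: 40.0
```

Call:
{"name": "move_arm", "arguments": {"series": [[0.5,[0,0,0.03],0],[0.5,[0,0,0.06],0],[0.5,[0,0,0.06],0]]}}

```text
t: 15.05
ee_pos: [0.603, 0.0371, 0.1545]
orientation: [[0.992, -0.123, -0.0], [-0.123, -0.992, 0.0], [-0.0, -0.0, -1.0]]
wrist_force: [-8.4, 1.1, 4.2]
gripper_width: 0.01
finger_force: 40.0
```

Call:
{"name": "move_arm", "arguments": {"series": [[0.5,[0,0,0.03],0],[0.5,[0,0,0.06],0],[0.5,[0,0,0.06],0]]}}

```text
t: 15.35
ee_pos: [0.603, 0.0371, 0.1544]
orientation: [[0.992, -0.123, 0.0], [-0.123, -0.992, 0.0], [0.0, -0.0, -1.0]]
wrist_force: [-9.8, 0.7, 6.5]
gripper_width: 0.0098
finger_force: 40.0
```

```bash
python3 m.py
```

```text
tcp n,e,z 0.5938687840734149 0.11102999793659646 0.15440308594099936 F n,e,z -9.321696818963831 -0.857160717921561 6.880095599854361 T [ 0.15970193  1.52987105 -0.0888588 ]
588 d 0.6288392631584669 lat [0.09372371 0.15337539 0.15441144] z 0.18247682106857066
tray 1216 [0.05893765 0.17894812] [0.55167416 0.64211979]
```

Call:
{"name": "move_arm", "arguments": {"series": [[0.5,[-0.05,0,0],0],[0.5,[-0.1,0,0],0],[0.5,[-0.15,0,0],0],[0.5,[-0.15,0,0],0]]}}

```text
t: 15.8
ee_pos: [0.6026, 0.0372, 0.1543]
orientation: [[0.992, -0.123, 0.003], [-0.123, -0.992, -0.0], [0.003, -0.0, -1.0]]
wrist_force: [-6.5, 0.2, 4.5]
gripper_width: 0.0097
finger_force: 40.0
```

```bash
python3 m.py
```

```text
tcp n,e,z 0.5934698619696117 0.11101807491452798 0.15427146434129457 F n,e,z -4.971550683001611 0.044293838084027655 3.7323328477943565 T [0.10115016 0.80071722 0.04579563]
598 d 0.6285390805503872 lat [0.09337684 0.15311099 0.15448135] z 0.18303177910524387
tray 1225 [0.05893984 0.17996458] [0.5514401  0.64223235]
```

Call:
{"name": "move_arm", "arguments": {"series": [[1.4,[0,0,0],0],[2,[0,0,0],0],[3,[0,0,0],0],[4,[0,0,0],0],[4,[0,0,0],0],[4,[0,0,0],0]]}}

```text
t: 16.45
ee_pos: [0.6016, 0.0371, 0.1524]
orientation: [[0.992, -0.123, 0.0], [-0.123, -0.992, 0.0], [0.0, -0.0, -1.0]]
wrist_force: [0.7, 0.7, 0.0]
gripper_width: 0.0395
finger_force: 0.0
```

```bash
python3 m.py
```

```text
tcp n,e,z 0.5924509965634563 0.11084750872634641 0.15236797630035862 F n,e,z -0.5676541579481661 -0.5221268605985293 -0.23625316431338927 T [-0.00748837  0.03730137 -0.01232162]
510 d 0.6276626314312299 lat [0.09012826 0.15311997 0.1546674 ] z 0.18215693731491744
tray 1183 [0.0586703  0.17826011] [0.55194436 0.64183518]
```

Released; now straight up and away, then check.

Call:
{"name": "move_arm", "arguments": {"series": [[4,[0,0,-1],0],[4,[0,0,-3],0],[4,[0,0,-6],0],[4,[0,0,-9],0],[4,[0,0,-12],0],[4,[-4,0,-14],0],[4,[-9,3,-14],0],[4,[-13,7,-14],0],[4,[-16,12,-14],0],[4,[-18,16,-14],0],[4,[-18,20,-14],0],[4,[-18,24,-14],0],[4,[-18,24,-14],0],[4,[-18,24,-14],0]]}}

```text
t: 17.9
ee_pos: [0.3932, -0.1795, 0.2931]
orientation: [[0.992, -0.126, 0.001], [-0.126, -0.992, 0.0], [0.001, -0.0, -1.0]]
wrist_force: [-0.6, 0.8, 0.0]
gripper_width: 0.0399
finger_force: 0.0
```

Run:
```python
from h import *
from cell import robot
n=np.array([.9924,-.123,0]);e=np.array([.123,.9924,0])
ims=[]
for nm in("scene","top"):
    s=robot.snapshot(nm);P=cloud(s).reshape(-1,3);d=P@n;l=P@e
    m=(abs(d-.6275)<.007)&(P[:,2]>.08)&(P[:,2]<.2)&(abs(l-.112)<.05);q=P[m]
    A=np.c_[q@e-.112,q[:,2]-.15,np.ones(len(q))];print(nm,len(q),"slopes e,z",np.linalg.lstsq(A,q@n,rcond=None)[0],"ztop",np.percentile(q[:,2],99.5))
    for x in(.085,.095,.13,.145):
        k=abs(q@e-x)<.006
        if k.any(): print(x,q[k][:,2].max().round(4),end=" ")
    f=P[(d>.54)&(d<.62)&(P[:,2]>.04)&(P[:,2]<.1)&(abs(l-.112)<.06)]
    print("trayrim z at lat ends",[np.percentile(f[abs(f@e-x)<.006][:,2],80).round(4) for x in(.063,.161) if (abs(f@e-x)<.006).any()])
    ims.append(cv2.resize(s["image"][110:260,140:340] if nm=="scene" else s["image"][110:290,160:370],(400,320),interpolation=2))
cv2.imwrite("pics/fin.png",cv2.hconcat(ims));print(robot.get_obs()["wrist_force"],robot.get_obs()["t"])
```

```text
scene 771 slopes e,z [ 0.00141726 -0.02221089  0.62709732] ztop 0.182867700855991
0.085 0.183 0.095 0.1822 0.13 0.1829 0.145 0.1831 trayrim z at lat ends [np.float64(0.0621), np.float64(0.0632)]
top 397 slopes e,z [ 5.04549564e-04 -1.20977486e-02  6.28196568e-01] ztop 0.1876498799215248
0.085 0.1868 0.095 0.1869 0.13 0.1876 0.145 0.1862 trayrim z at lat ends [np.float64(0.0662), np.float64(0.0659)]
[0.27309241 0.3966439  0.04677936] 18.0
```

View pics/fin.png

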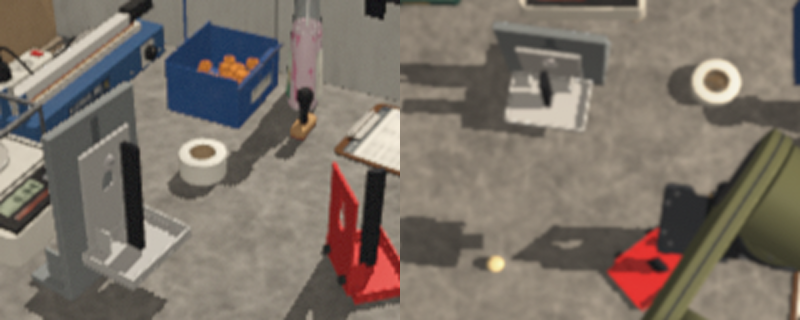

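The caddy hangs level on the stand (scene crop (120,215)). The roll and weight have not moved, and the robot is clear of everything.

```bash
python3 -c "
from cell import robot
print(robot.job_done())"
```

```text
the job is handed in; nothing more can be done
None
```

The caddy is hanging on the stand's screw, pressed down until it stopped at the top of the slot and released. It hangs level side to side with about 1° of forward tilt, the label roll and check weight were left alone, and the job was handed in at about 18 s.

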